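Press the proud rivet home on the swing-arm anvil

TASK

A brass lid hinge lies on the copper anvil of the swing arm with three dome-headed rivets and one slim pointed locating pin in its long leaf; one of the rivets still stands up proud of the leaf. With the fingertips gently press that one rivet straight down until its head is fully home on the brass like the other two, then draw the hand well clear, at least a hand's breadth (10 cm) away. Do not touch the other two rivets or the pin, do not grip or lift anything, and leave everything else on the bench undisturbed.

Things in the scene. Friction and masses are not known exactly. Their poses are not given: they have to be found in the camera images.
- swing_arm: Fixed, locked iron swing arm with anvil and hinge. Origin on the bench under its post (138 mm high, near the far edge). Arm bar 50 mm wide, top 93 mm up, runs along body -x to the copper anvil (58 x 204 x 34 mm, long side along body y, 240 mm from the post axis, top 115 mm up). On it lies the hinge: long leaf 36 x 200 x 4 mm; past its +y end a 12 mm knuckle and a short leaf.
- leaf_center (a point): Centre of the upper face of the hinge's long leaf, 119 mm above the bench; axes as the swing arm's, z up, y along the row of rivets. The four stations lie at y = -78, -26, +26 and +78 mm from here; which holds the proud rivet, the two home rivets and the pin changes from start to start.
- rivet_proud (a joint): How far the proud copper rivet is pressed down, in m: it starts somewhere from 0 to 0.004 and reads 0.015 when its head rests on the leaf, where it stops hard. It slides down at about 3 N of friction, has no spring and stays where it is left. Pulling up makes it smaller.
- proud_top (a point): Top of the domed head of the proud rivet (head 18 mm across, 5 mm high, on a 7 mm shank). At the start 16 to 20 mm above the leaf's upper face, at home 5 mm above it. It moves with the rivet; z is up.
- rivet_home_a: One of the two copper rivets already home: head 18 mm across, 5 mm high; origin at the centre of the head's underside, on the leaf. Not to be touched.
- rivet_home_b: The other copper rivet already home, the same; origin at the centre of the head's underside. Not to be touched.
- locating_pin: Slim pointed copper locating pin, 6 mm across, standing 28 mm above the leaf; origin at the leaf's upper face. Not to be touched.
- riveting_set: Loose steel riveting set, a round punch 22 mm across, 58 mm tall, standing upright on the arm bar between anvil and post; origin under its foot. Bystander.
- lantern_top: Loose hammered copper lantern top, a dome 160 mm across at the rim and 111 mm high with its ring, standing on the bench beside the arm; origin under its centre. Bystander.
- soap_dish: Loose polished copper soap dish, 125 x 85 x 22 mm, on the bench; origin under its centre. Bystander.
- rivet_tin: Loose open round steel tin of rivets, 72 mm across, 42 mm high, on the bench; origin under its centre. Bystander.
- hammer: Loose hammer 260 mm long lying on the bench; its handle points to its -x. Bystander.
- spare_rivet: Loose copper rivet standing on its head on the bench, head 18 mm across, 28 mm tall; origin under its head. Bystander.
- spare_hinge: Loose brass hinge lying on the bench, 36 x 137 mm, 12 mm thick at the knuckle; origin under the knuckle. Bystander.

How it is judged:
By the outcome, as a careful person would: the job done as asked, in the order asked, and still so for the second after the job is handed in, with the robot touching nothing.
It also fails if it takes over 32 s, if anything falls off the work surface, if the arm or the gripper's body presses on something with over 40 N, if the wrist force passes 120 N, or if a joint passes its speed limit or range.

ROBOT

A 6-joint arm with a two-finger parallel gripper is mounted at the origin on the work surface. World frame = base frame: x ahead of the robot, y to its left, z up, the work surface at z = 0. Lengths are in m, angles in degrees, forces in N, time in s.
With the tool pointing down it reaches from about 0.4 to 0.825 m from the base axis. Payload 7 kg.
Tool frame: the origin (TCP) lies on the centre line of the jaws, within the pads' length; the fingertips stand ahead of it and the grasp point (between the pads) lies 6 mm ahead of it (finger_overhang is the z of the fingertips in the tool frame, in m); z points along the fingers, y is the line along which they close (so a half turn about z gives the same grasp; the last joint's range is limited). The gripper opens to 88 mm and grips with 3 to 60 N. Pads are 19 mm wide; open, the fingers measure 130 mm over their backs; the gripper's body (78 mm by 193 mm) begins 47 mm behind the grasp point.
Start: joints at [-60.327, 20.546, 0.682, 0, -70.136, -16.507], TCP at [0.154, -0.657, 0.252] pointing down, gripper open.
Joint ranges: [-176.03, 176.03], [-82.01, 121.73], [-58.28, 71.71], [-173.87, 95.51], [-174.79, -0.11], [-173.66, 173.66]. Speed limits (degrees/s): [136.94, 136.94, 172.46, 180, 180, 180].

INTERFACE

Orientations are given as a 3x3 rotation matrix whose columns are the frame's x, y, z axes.
In Python, from rig import sense, read_camera, calibration, finish_job, search_frame, trace, mark_of, finger_overhang gives the robot as it stands.
- The arm moves only by the tool step_arm, never from a script. Its argument "steps" is a list of rows, each an object with "translation": the shift along the tool's x, y, z in units of 0.2 m (1.0 is 0.2 m), a list of three; "yaw": the turn about the tool's z in units of 180 degrees (1.0 is 180 degrees); "claw": the opening, from 0 (shut) to 1 (fully open). In form: [{"translation": [tx, ty, tz], "yaw": yaw, "claw": claw}, ...]. A call has 1 to 20 rows; each row is the pose to reach, as a shift and turn from the pose commanded when the call began, along the tool's axes at that moment, turning the shorter way round; what a row does not reach only later rows make up. A row lasts 1/10 s, in which the tool goes at most 50 mm and 8.59 degrees, less where a joint would pass 70% of its speed; a pose out of reach is approached as far as the arm can. A call with a number of a shift or a turn outside -1 to 1 is refused whole. A call with a gripper value outside its range is refused whole. The fingers move at their own pace and stop on an object; "force" is the grip in N (left out, the last holds). Time passes only in rows, so rows that repeat a pose let the fingers close. It gives the time, the measured TCP pose, the force, the opening and the grip force at its end, in the units of the state.
- sense(): the state, without advancing time (a new reading comes with each control period).
- read_camera(name): name is "scene" or "top" or "wrist"; returns (picture, depth): 480x640x3 uint8, red, green, blue; 480x640 float32, m along the optical axis (not along the pixel's ray), 0 where there is no reading.
- calibration(name): a dict with "fovy" (degrees; the focal length in pixels is half the picture's height over the tangent of half this angle, whatever the lens; pixels are square), "cx", "cy" (the principal point, pixels), "R" (3x3) and "t" (3): a world point X has camera coordinates R X + t. Camera axes: x right, y down, z forward; pixel columns grow to the right and rows downward; lengths in m; the calibration is good to about 2 mm. A picture is of the moment at which its call begins: read the wrist's pose just before it. calibration takes no time and is no camera call; for the wrist camera it gives the pose at the moment of the call.
- finish_job(): hands the job in; it is judged then, once.
Trained networks look in the newest picture that a camera, given by its name, has taken for a name from the list of things; names that differ only in an ending like _2 or _b are one class to them, and where a whole thing is asked for, a point or a joint stands for the part that bears it (a point fixed in the world has none). Each returns a list of dicts, best first, with "score" (0 to 1); they miss things now and then, are a little off and sometimes report something else, mostly with a low value. They report only what shows in the picture. A call takes as long as a camera call.
- search_frame(name, camera): "bbox" ([left, top, width, height] in pixels, round what is visible of it).
- trace(name, camera): "pixels" (480x640 bool, what is visible of it) and "bbox" ([left, top, width, height] in pixels, round what is visible of it).
- mark_of(name, camera): "pixel" ([column, row] in pixels: a listed point, or the origin of a listed thing).
The state is a dict: "time": time; "joint_pos": joint angles; "qd": joint speeds; "joint_efforts": joint torques, N m; "tool_pos": TCP position; "tcp_rot": TCP orientation; "wrist_force": force on the tool from outside, world axes, zero at the start; "ft_torque": the same for the moment, N m; "grip_width": finger opening in m; "grasp_force": force on a finger pad.
Only numpy, scipy, OpenCV 4.12 (cv2) and the standard library are available. Lean on these libraries where they do the work, as an engineer would, in place of code of your own. Each camera call takes 0.05 s, during which the arm holds its last target. There are 200 camera calls.

## Working session

There is one attempt and no reset: what is moved stays moved. The work goes in short steps, Python scripts to look and compute and a tool call to move; the robot and the scene stay as the last step left them, time stands still between calls to the robot, and variables do not carry over. Pictures are saved under pics/ and viewed, at most 10 in all, crops included, and the job is handed in when it is done.

Besides the shell and the picture viewer there is one more tool, called as name(argument=value, ...), one argument or row to a line, values as JSON. step_arm: Moves the arm, as the interface text tells. Shifts and turns lie within -1 to 1; 1 stands for 0.2 m of shift or 180 degrees of turn. Its arguments: {"type":"object","properties":{"steps":{"type":"array","items":{"type":"object","properties":{"translation":{"type":"array","items":{"type":"number"}},"yaw":{"type":"number"},"claw":{"type":"number"}}}},"force":{"type":"number"}},"required":["steps"]}

```bash
mkdir -p pics
cat > h.py <<'E'
import numpy as np, cv2
from rig import *
def K(c):
    f=240/np.tan(np.radians(c['fovy'])/2); return f
def ray(c,p):
    f=K(c); d=np.array([(p[0]-c['cx'])/f,(p[1]-c['cy'])/f,1.]); R=np.array(c['R']); t=np.array(c['t'])
    return -R.T@t, R.T@d
def atz(c,p,z):
    o,d=ray(c,p); return o+d*(z-o[2])/d[2]
def proj(c,X):
    q=np.array(c['R'])@X+np.array(c['t']); return q[:2]/q[2]*K(c)+[c['cx'],c['cy']]
def pts(c,dep,mask):
    r,cc=np.nonzero(mask&(dep>0)); z=dep[r,cc]; f=K(c)
    P=np.c_[(cc-c['cx'])/f*z,(r-c['cy'])/f*z,z]
    return (P-np.array(c['t']))@np.array(c['R'])
E
cat > a.py <<'E'
from h import *
np.set_printoptions(precision=4,suppress=True)
s=sense(); print(s['time'],s['tool_pos'],s['tcp_rot'],finger_overhang,s['grip_width'],s['wrist_force'])
for n in ['top','scene']:
    c=calibration(n); im,d=read_camera(n); cv2.imwrite(f'pics/{n}0.png',im[:,:,::-1]); np.save(n+'d.npy',d)
    print(n,c['fovy'],-np.array(c['R']).T@c['t'])
    for o,z in [('proud_top',.137),('leaf_center',.119),('locating_pin',.119),('rivet_home_a',.119),('swing_arm',0)]:
        for m in mark_of(o,n)[:3]: print(o,round(m['score'],2),m['pixel'],atz(c,m['pixel'],z))
E
python3 a.py
```

```text
0.0 [ 0.1536 -0.6568  0.2506] [[-0.9738 -0.2276 -0.0005]
 [-0.2276  0.9737  0.0016]
 [ 0.0001  0.0017 -1.    ]] 0.025 0.08787763576766966 [-0.3467  0.6266 -0.2426]
top 42.92654946983951 [0.3413 0.0271 1.3806]
proud_top 0.53 [266.0, 255.2] [0.5695 0.1461 0.137 ]
leaf_center 0.72 [303.3, 260.1] [0.5598 0.0698 0.119 ]
leaf_center 0.31 [313.2, 168.0] [0.7611 0.0434 0.119 ]
locating_pin 0.2 [180.8, 311.5] [0.4604 0.3251 0.119 ]
rivet_home_a 0.63 [293.8, 261.0] [0.5585 0.0897 0.119 ]
rivet_home_a 0.44 [321.3, 260.9] [0.5569 0.0321 0.119 ]
swing_arm 0.63 [315.6, 164.3] [0.8096 0.039  0.    ]
scene 50.377719670739495 [ 1.2845 -0.0611  0.8573]
proud_top 0.46 [376.9, 224.2] [0.5696 0.1432 0.137 ]
leaf_center 0.57 [336.5, 232.9] [0.5698 0.0621 0.119 ]
locating_pin 0.6 [297.0, 232.2] [ 0.5613 -0.0175  0.119 ]
rivet_home_a 0.54 [350.2, 231.7] [0.5687 0.0903 0.119 ]
rivet_home_a 0.5 [325.1, 229.6] [0.5586 0.0401 0.119 ]
swing_arm 0.94 [336.3, 365.5] [0.8014 0.0381 0.    ]
```

```bash
python3 -c "
import cv2
a=cv2.imread('pics/top0.png')[150:330,200:400];b=cv2.imread('pics/scene0.png')[140:340,220:460]
cv2.imwrite('pics/c1.png',cv2.resize(a,None,fx=3,fy=3,interpolation=2));cv2.imwrite('pics/c2.png',cv2.resize(b,None,fx=3,fy=3,interpolation=2))"
```

```text
(no output)
```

View pics/c1.png

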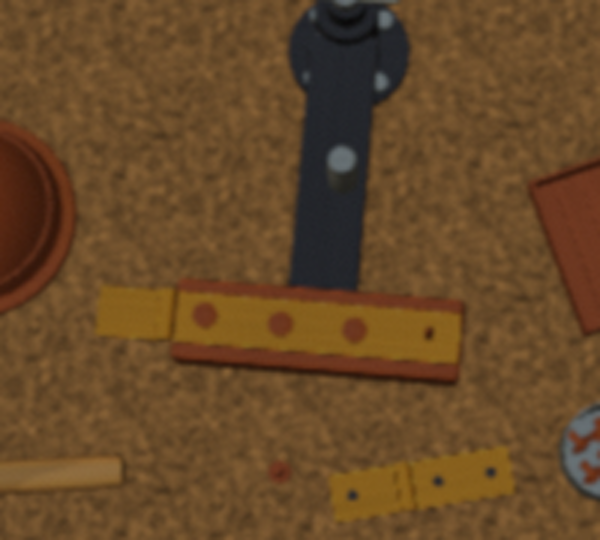

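View pics/c2.png

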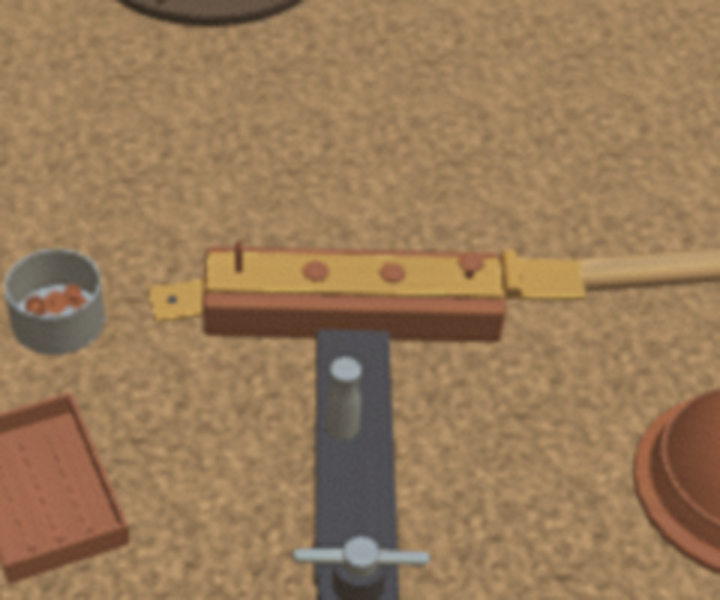

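The top crop shows the row: proud head at about (268,255) full-frame, home heads at (294,258) and (318,260), pin at (343,261). The scene crop shows the leftmost-in-top head standing on its shank at about (376,227), so the proud station is y=+78.

```bash
cat > b.py <<'E'
from h import *
np.set_printoptions(precision=4,suppress=True)
for n,L in [('top',[(268.3,255,.136),(293.7,258,.122),(318.3,260,.122)]),('scene',[(376.7,227,.135),(350.7,231,.122),(325.1,230.5,.122)])]:
    c=calibration(n)
    for u,v,z in L: print(n,atz(c,(u,v),z))
    d=np.load(n+'d.npy'); im=cv2.imread(f'pics/{n}0.png')
    P=pts(c,d,d>0); m=(abs(P[:,2]-.119)<.006)&(abs(P[:,0]-.56)<.1)&(abs(P[:,1]-.06)<.2)
    q=P[m][:,:2].astype(np.float32); print(len(q),cv2.minAreaRect(q),np.median(P[m][:,2]))
    m=(P[:,2]>.128)&(P[:,2]<.145)&(abs(P[:,0]-.56)<.05)&(abs(P[:,1]-.14)<.04); print('high',m.sum(),P[m].mean(0),P[m][:,2].max() if m.any() else 0)
c=calibration('wrist'); s=sense(); R=np.array(s['tcp_rot']); o=-np.array(c['R']).T@c['t']
print('wristcam in tool',R.T@(o-s['tool_pos']), (np.array(c['R'])@R)[2],c['fovy'])
E
python3 b.py
```

```text
top [0.5699 0.1415 0.136 ]
top [0.5644 0.0897 0.122 ]
top [0.5585 0.0383 0.122 ]
2480 ((0.5648519396781921, 0.09316430240869522), (0.25693923234939575, 0.05780336260795593), 83.49150085449219) 0.11758011322260037
high 69 [0.5712 0.1484 0.133 ] 0.1391981668828522
scene [0.5755 0.1419 0.135 ]
scene [0.5697 0.091  0.122 ]
scene [0.5641 0.0394 0.122 ]
2184 ((0.567392885684967, 0.09107427299022675), (0.2565416693687439, 0.06066528335213661), 84.14054107666016) 0.11855980941868925
high 58 [0.5751 0.1468 0.1336] 0.13828599038172654
wristcam in tool [ 0.0699 -0.0015 -0.1337] [-0.259  -0.0011  0.9659] 70.69020376203844
```

step_arm(
  steps=[
    {"translation": [-1, 0.7, 0], "yaw": 0, "claw": 0},
    {"translation": [-1, 0.7, 0], "yaw": 0, "claw": 0},
    {"translation": [-1, 0.7, 0], "yaw": 0, "claw": 0},
    {"translation": [-1, 0.7, 0], "yaw": 0, "claw": 0},
    {"translation": [-1, 0.7, 0], "yaw": 0, "claw": 0},
    {"translation": [-1, 0.7, 0], "yaw": 0, "claw": 0},
  ],
  force=5,
)

```text
time: 1.2
tool_pos: [0.3195, -0.4723, 0.2522]
tcp_rot: [[-0.973, -0.232, 0.002], [-0.232, 0.973, -0.0], [-0.001, -0.001, -1.0]]
wrist_force: [-0.0, -1.1, 0.3]
grip_width: 0.0452
grasp_force: 0.0
```

step_arm(
  steps=[
    {"translation": [-1, 0.9, 0], "yaw": 0, "claw": 0},
    {"translation": [-1, 0.9, 0], "yaw": 0, "claw": 0},
    {"translation": [-1, 0.9, 0], "yaw": 0, "claw": 0},
    {"translation": [-1, 0.9, 0], "yaw": 0, "claw": 0},
    {"translation": [-1, 0.9, 0], "yaw": 0, "claw": 0},
    {"translation": [-1, 0.9, 0], "yaw": 0, "claw": 0},
  ],
)

```text
time: 1.8
tool_pos: [0.4722, -0.2519, 0.2519]
tcp_rot: [[-0.973, -0.23, 0.001], [-0.23, 0.973, -0.0], [-0.001, -0.0, -1.0]]
wrist_force: [0.1, -0.5, -0.1]
grip_width: 0.0013
grasp_force: 0.0
```

step_arm(
  steps=[
    {"translation": [-0.6, 1, 0], "yaw": 0, "claw": 0},
    {"translation": [-0.6, 1, 0], "yaw": 0, "claw": 0},
    {"translation": [-0.6, 1, 0], "yaw": 0, "claw": 0},
    {"translation": [-0.6, 1, 0], "yaw": 0, "claw": 0},
    {"translation": [-0.6, 1, 0], "yaw": 0, "claw": 0},
    {"translation": [-0.6, 1, 0], "yaw": 0, "claw": 0},
  ],
)

```text
time: 2.4
tool_pos: [0.5429, -0.0293, 0.2516]
tcp_rot: [[-0.973, -0.231, 0.001], [-0.231, 0.973, 0.0], [-0.001, 0.0, -1.0]]
wrist_force: [-0.3, -0.6, 0.2]
grip_width: 0.0007
grasp_force: 0.0
```

step_arm(
  steps=[
    {"translation": [-0.346, 0.813, 0], "yaw": -0.392, "claw": 0},
    {"translation": [-0.346, 0.813, 0], "yaw": -0.392, "claw": 0},
    {"translation": [-0.346, 0.813, 0], "yaw": -0.392, "claw": 0},
    {"translation": [-0.346, 0.813, 0], "yaw": -0.392, "claw": 0},
    {"translation": [-0.346, 0.813, 0], "yaw": -0.392, "claw": 0},
    {"translation": [-0.346, 0.813, 0], "yaw": -0.392, "claw": 0},
    {"translation": [-0.346, 0.813, 0], "yaw": -0.392, "claw": 0},
    {"translation": [-0.346, 0.813, 0], "yaw": -0.392, "claw": 0},
    {"translation": [-0.346, 0.813, 0], "yaw": -0.392, "claw": 0},
    {"translation": [-0.346, 0.813, 0], "yaw": -0.392, "claw": 0},
    {"translation": [-0.346, 0.813, 0], "yaw": -0.392, "claw": 0},
  ],
)

```text
time: 3.5
tool_pos: [0.5721, 0.1411, 0.2516]
tcp_rot: [[-0.111, -0.994, 0.0], [-0.994, 0.111, 0.0], [-0.0, -0.0, -1.0]]
wrist_force: [-0.4, -0.1, 0.4]
grip_width: 0.0001
grasp_force: 0.0
```

```bash
cat > w.py <<'E'
from h import *
import sys
np.set_printoptions(precision=4,suppress=True)
s=sense(); c=calibration('wrist'); im,d=read_camera('wrist'); cv2.imwrite(f'pics/w{sys.argv[1]}.png',im[:,:,::-1]); zp=float(sys.argv[2])
print(s['time'],s['tool_pos'],s['wrist_force'])
for o,z in [('proud_top',zp),('rivet_home_a',.119),('locating_pin',.119)]:
    for m in mark_of(o,'wrist')[:2]: print(o,round(m['score'],2),m['pixel'],atz(c,m['pixel'],z))
for m in trace('proud_top','wrist')[:1]:
    P=pts(c,d,m['pixels']); print('trace',m['score'],m['bbox'],np.median(P,0),P[:,2].max())
    q=P[P[:,2]>zp-.006]; print(len(q),q.mean(0),q.min(0),q.max(0))
print('tip px',proj(c,np.array(s['tool_pos'])+np.array(s['tcp_rot'])[:,2]*.025))
E
python3 w.py 1 .136
```

```text
3.5 [0.5721 0.1411 0.2516] [-0.3543 -0.0716  0.3672]
proud_top 0.87 [317.3, 246.2] [0.5711 0.1425 0.136 ]
rivet_home_a 0.94 [313.9, 99.9] [0.5617 0.0361 0.119 ]
rivet_home_a 0.7 [317.7, 171.5] [0.5646 0.0877 0.119 ]
locating_pin 0.46 [313.8, 20.8] [ 0.5559 -0.0149  0.119 ]
trace 0.63 [307.6, 234.1, 18.8, 21.4] [0.5712 0.1395 0.1354] 0.13784627642536426
396 [0.5712 0.1397 0.1353] [0.5626 0.1319 0.131 ] [0.5798 0.1489 0.1378]
tip px [316.0532 293.5114]
```

View pics/w1.png

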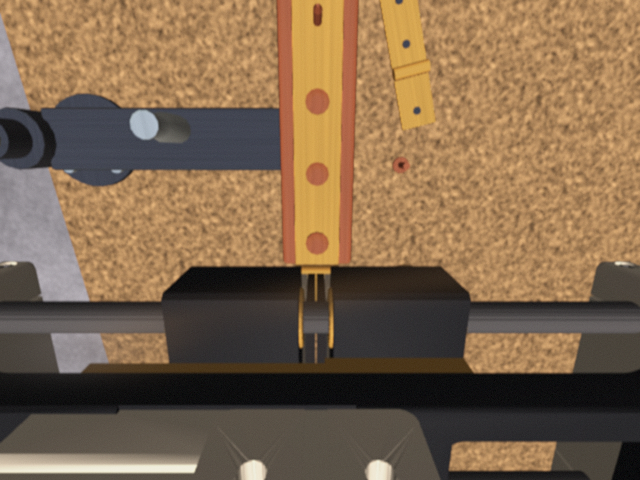

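The wrist view shows the proud head at (317,243), on the finger centre column, with the home heads at (317,172) and (317,100) and the pin at the top edge. The target is about (0.571, 0.1405), roughly 1 mm off the current TCP.

step_arm(
  steps=[
    {"translation": [0.003, 0.005, 0.1], "yaw": 0, "claw": 0},
    {"translation": [0.003, 0.005, 0.2], "yaw": 0, "claw": 0},
    {"translation": [0.003, 0.005, 0.3], "yaw": 0, "claw": 0},
    {"translation": [0.003, 0.005, 0.4], "yaw": 0, "claw": 0},
    {"translation": [0.003, 0.005, 0.4], "yaw": 0, "claw": 0},
    {"translation": [0.003, 0.005, 0.4], "yaw": 0, "claw": 0},
  ],
)

```text
time: 4.35
tool_pos: [0.5711, 0.1411, 0.1719]
tcp_rot: [[-0.109, -0.994, -0.0], [-0.994, 0.109, -0.001], [0.001, 0.0, -1.0]]
wrist_force: [0.5, 0.1, 1.2]
grip_width: 0.0005
grasp_force: 0.0
```

```bash
python3 w.py 2 .136; python3 -c "
import sys; sys.argv=['',0,0]
from h import *
im,d=read_camera('scene'); cv2.imwrite('pics/s2.png',cv2.resize(im[150:300,300:500,::-1],None,fx=4,fy=4,interpolation=2))"
```

```text
4.35 [0.5711 0.1411 0.1719] [0.4871 0.0807 1.1955]
proud_top 0.47 [313.4, 288.4] [0.5727 0.1428 0.136 ]
rivet_home_a 0.74 [315.1, 80.5] [0.5601 0.0373 0.119 ]
trace 0.43 [304.6, 267.7, 18.0, 28.5] [0.5713 0.1334 0.1344] 0.13699104033657097
126 [0.5709 0.135  0.1344] [0.5654 0.1315 0.1313] [0.5763 0.1484 0.137 ]
tip px [316.0432 293.5568]
```

View pics/w2.png

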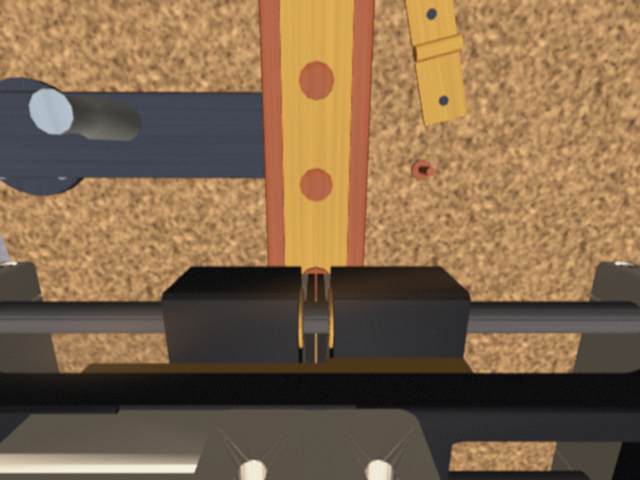

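View pics/s2.png

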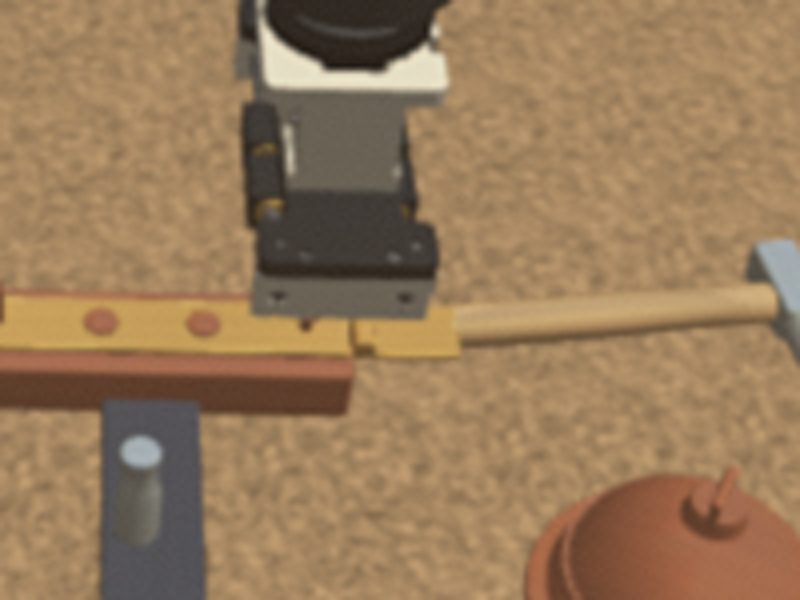

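The wrist view has the proud head just under the fingertips at (316,270). The scene view has its shank at about (305,323) in the crop below the hand, with the home rivets clear to the left. I'll press slowly.

step_arm(
  steps=[
    {"translation": [0.002, 0, 0.02], "yaw": 0, "claw": 0},
    {"translation": [0.002, 0, 0.03], "yaw": 0, "claw": 0},
    {"translation": [0.002, 0, 0.04], "yaw": 0, "claw": 0},
    {"translation": [0.002, 0, 0.05], "yaw": 0, "claw": 0},
    {"translation": [0.002, 0, 0.055], "yaw": 0, "claw": 0},
    {"translation": [0.002, 0, 0.06], "yaw": 0, "claw": 0},
    {"translation": [0.002, 0, 0.065], "yaw": 0, "claw": 0},
    {"translation": [0.002, 0, 0.07], "yaw": 0, "claw": 0},
    {"translation": [0.002, 0, 0.07], "yaw": 0, "claw": 0},
  ],
)

```text
time: 5.55
tool_pos: [0.5708, 0.1407, 0.1575]
tcp_rot: [[-0.109, -0.994, 0.0], [-0.994, 0.109, -0.0], [0.0, -0.0, -1.0]]
wrist_force: [-1.2, -0.2, 1.7]
grip_width: 0.0004
grasp_force: 1.0
```

step_arm(
  steps=[
    {"translation": [0, 0, 0.005], "yaw": 0, "claw": 0},
    {"translation": [0, 0, 0.01], "yaw": 0, "claw": 0},
    {"translation": [0, 0, 0.015], "yaw": 0, "claw": 0},
    {"translation": [0, 0, 0.02], "yaw": 0, "claw": 0},
    {"translation": [0, 0, 0.025], "yaw": 0, "claw": 0},
    {"translation": [0, 0, 0.03], "yaw": 0, "claw": 0},
    {"translation": [0, 0, 0.03], "yaw": 0, "claw": 0},
  ],
)

```text
time: 6.25
tool_pos: [0.5708, 0.1407, 0.1513]
tcp_rot: [[-0.109, -0.994, -0.0], [-0.994, 0.109, -0.0], [0.0, 0.0, -1.0]]
wrist_force: [-0.4, -1.3, 1.6]
grip_width: 0.0004
grasp_force: 0.8
```

step_arm(
  steps=[
    {"translation": [0, 0, 0.003], "yaw": 0, "claw": 0},
    {"translation": [0, 0, 0.006], "yaw": 0, "claw": 0},
    {"translation": [0, 0, 0.009], "yaw": 0, "claw": 0},
    {"translation": [0, 0, 0.01], "yaw": 0, "claw": 0},
  ],
)

```text
time: 6.65
tool_pos: [0.5708, 0.1408, 0.1495]
tcp_rot: [[-0.109, -0.994, -0.0], [-0.994, 0.109, 0.0], [0.0, 0.0, -1.0]]
wrist_force: [-1.0, 0.1, 2.9]
grip_width: 0.0005
grasp_force: 1.4
```

step_arm(
  steps=[
    {"translation": [0, 0, 0.002], "yaw": 0, "claw": 0},
    {"translation": [0, 0, 0.003], "yaw": 0, "claw": 0},
    {"translation": [0, 0, 0.003], "yaw": 0, "claw": 0},
  ],
)

```text
time: 6.95
tool_pos: [0.5709, 0.1407, 0.1492]
tcp_rot: [[-0.109, -0.994, 0.0], [-0.994, 0.109, -0.0], [-0.0, -0.0, -1.0]]
wrist_force: [-2.4, -1.8, 4.9]
grip_width: 0.0004
grasp_force: 2.4
```

Force is starting to rise, so I'll continue in 0.4 mm increments until it clearly reaches the hard stop.

step_arm(
  steps=[
    {"translation": [0, 0, 0.002], "yaw": 0, "claw": 0},
    {"translation": [0, 0, 0.002], "yaw": 0, "claw": 0},
  ],
)

```text
time: 7.15
tool_pos: [0.5709, 0.1407, 0.1491]
tcp_rot: [[-0.109, -0.994, 0.0], [-0.994, 0.109, -0.0], [0.0, -0.0, -1.0]]
wrist_force: [-2.9, 0.3, 7.2]
grip_width: 0.0005
grasp_force: 3.6
```

step_arm(
  steps=[
    {"translation": [0, 0, 0.002], "yaw": 0, "claw": 0},
    {"translation": [0, 0, 0.002], "yaw": 0, "claw": 0},
  ],
)

```text
time: 7.35
tool_pos: [0.5709, 0.1407, 0.149]
tcp_rot: [[-0.109, -0.994, 0.001], [-0.994, 0.109, -0.0], [-0.0, -0.001, -1.0]]
wrist_force: [-3.7, -0.4, 10.0]
grip_width: 0.0006
grasp_force: 4.8
```

step_arm(
  steps=[
    {"translation": [0, 0, 0.003], "yaw": 0, "claw": 0},
    {"translation": [0, 0, 0.003], "yaw": 0, "claw": 0},
    {"translation": [0, 0, 0.003], "yaw": 0, "claw": 0},
  ],
)

```text
time: 7.65
tool_pos: [0.5709, 0.1407, 0.149]
tcp_rot: [[-0.109, -0.994, 0.001], [-0.994, 0.109, 0.0], [-0.0, -0.001, -1.0]]
wrist_force: [-5.3, -1.2, 14.1]
grip_width: 0.0003
grasp_force: 6.6
```

step_arm(
  steps=[
    {"translation": [0, 0, -0.03], "yaw": 0, "claw": 0},
    {"translation": [0, 0, -0.15], "yaw": 0, "claw": 0},
    {"translation": [0, 0, -0.35], "yaw": 0, "claw": 0},
    {"translation": [0, 0, -0.55], "yaw": 0, "claw": 0},
    {"translation": [0, 0, -0.75], "yaw": 0, "claw": 0},
    {"translation": [0, 0, -0.75], "yaw": 0, "claw": 0},
    {"translation": [0, 0, -0.75], "yaw": 0, "claw": 0},
  ],
)

```text
time: 8.35
tool_pos: [0.5712, 0.1411, 0.2984]
tcp_rot: [[-0.109, -0.994, 0.002], [-0.994, 0.109, 0.002], [-0.002, -0.002, -1.0]]
wrist_force: [0.3, 0.1, -1.5]
grip_width: 0.0007
grasp_force: 0.0
```

```bash
python3 w.py 3 .124; python3 -c "
from h import *
im,d=read_camera('scene'); cv2.imwrite('pics/s3.png',cv2.resize(im[150:300,270:470,::-1],None,fx=4,fy=4,interpolation=2))"
```

```text
8.35 [0.5712 0.1411 0.2984] [ 0.3342  0.1218 -1.5482]
proud_top 0.5 [317.1, 229.0] [0.5705 0.1433 0.124 ]
rivet_home_a 0.64 [318.0, 168.9] [0.5637 0.0889 0.119 ]
rivet_home_a 0.62 [314.3, 108.8] [0.5613 0.0376 0.119 ]
locating_pin 0.45 [312.3, 42.4] [ 0.5572 -0.0139  0.119 ]
trace 0.64 [307.5, 218.0, 17.5, 19.2] [0.5711 0.1396 0.1232] 0.12588744745602565
270 [0.5711 0.1397 0.1231] [0.5626 0.1315 0.1192] [0.5796 0.1489 0.1259]
tip px [316.0657 293.4846]
```

View pics/w3.png

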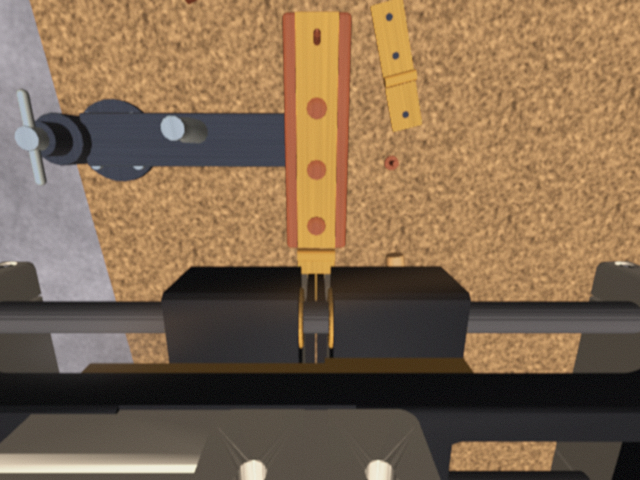

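View pics/s3.png

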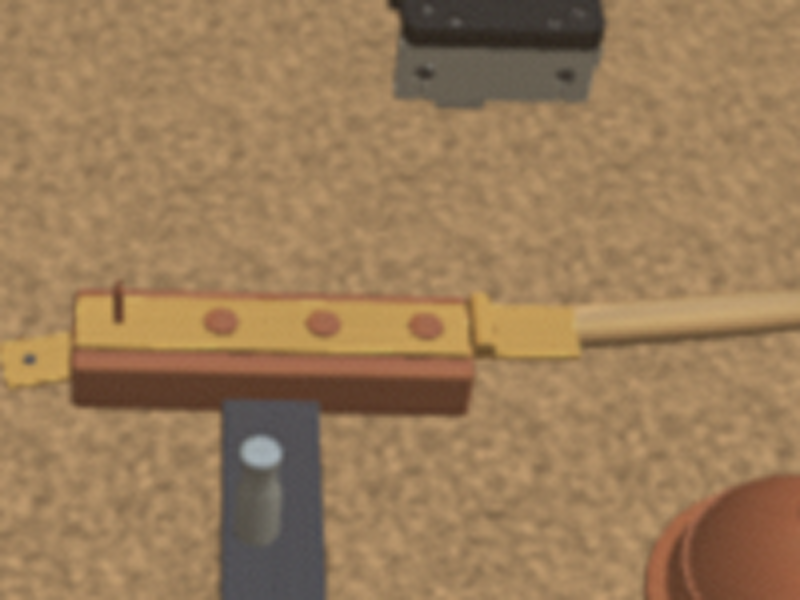

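The scene crop shows all three heads flush in one line, at (221,321), (323,323) and (427,326). The wrist view agrees, with the pressed head at (316,226). The fingertips are about 15 cm above the rivet and nothing else has moved.

```bash
python3 -c "
from rig import *
print(finish_job())"
```

```text
the job is handed in; nothing more can be done
None
```

The proud rivet, at the +78 mm station, is pressed fully home against its hard stop (about 14 N at the wrist), the hand is about 15 cm clear, and the job is handed in; the final camera views showed nothing else moved.

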